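# Pack the printmaking kit tray

### The arm

A 7-joint arm with a two-finger parallel gripper is mounted at the origin on the work surface. World frame = base frame: x ahead of the robot, y to its left, z up, the work surface at z = 0. Lengths are in mm, angles in rad, forces in N, time in s.
With the tool pointing down it reaches from about 400 to 875 mm from the base axis. Payload 4.4 kg.
Tool frame: the origin (TCP) lies at the very end of the fingers, on their centre line; the grasp point (between the pads) lies 19 mm behind it; z points along the fingers, y is the line along which they close (so a half turn about z gives the same grasp; the last joint's range is limited). The gripper opens to 85 mm and grips with 20 to 120 N. Pads are 22 mm wide; open, the fingers measure 114 mm over their backs; the gripper's body (76 mm by 85 mm) begins 54 mm behind the grasp point. The pads swing forward as they close: fully open they stand 13 mm farther back than shut.
Start: joints at [-1.368, 0.628, 0.038, 1.517, -0.027, 0.996, -0.02], TCP at [172.599, 626.68, 231.313] pointing down, gripper open.
Joint ranges: [-3.06, 3.06], [-0.37, 2.12], [-1.25, 1.32], [0.18, 2.47], [-1.1, 4.24], [0.23, 1.98], [-2.94, 2.94]. Speed limits (rad/s): [2.57, 2.57, 3.14, 3.14, 3.14, 3.14, 3.14].

### API

Orientations are given as [roll, pitch, yaw] about the fixed x, y, z axes, in that order (R = Rz(yaw) Ry(pitch) Rx(roll)).
In Python, from cell import read_state, get_image, camera_params, finish_job gives the robot as it stands.
- The arm moves only by the tool arm_command, never from a script. Its argument "deltas" is a list of rows, each an object of numbers: "dx", "dy", "dz": the shift along the world's x, y, z in m; "yaw": the turn about the world's z in degrees; "jaw": the opening, from 0 (shut) to 1 (fully open). A call has 1 to 20 rows; each row is the pose to reach, as a shift and turn from the pose commanded when the call began; what a row does not reach only later rows make up. A row lasts 1/10 s, in which the tool goes at most 50 mm and 8.59 degrees, less where a joint would pass 70% of its speed; a pose out of reach is approached as far as the arm can. A call with a gripper value outside its range is refused whole. The fingers move at their own pace and stop on an object; the grip force is fixed at half the most. Time passes only in rows, so rows that repeat a pose let the fingers close. It gives the time, the measured TCP pose, the force, the opening and the grip force at its end, in the units of the state.
- read_state(): the state, without advancing time (a new reading comes with each control period).
- get_image(name): name is "scene" or "top" or "wrist"; returns (picture, depth): 400x640x3 uint8, red, green, blue; 400x640 float32, mm along the optical axis (not along the pixel's ray), 0 where there is no reading.
- camera_params(name): a dict with "camera_matrix" (3x3 intrinsics, pixels), "k1" (the pictures are not rectified: a ray, as slopes to the right and down, at radius r is drawn at 1 + k1 r^2 times it, then the intrinsics apply), "extrinsics" (4x4, takes a point from camera to world coordinates). Camera axes: x right, y down, z forward; pixel columns grow to the right and rows downward; lengths in mm; the calibration is good to about 2 mm. A picture is of the moment at which its call begins: read the wrist's pose just before it. camera_params takes no time and is no camera call; for the wrist camera it gives the pose at the moment of the call.
- finish_job(): hands the job in; it is judged then, once.
The state is a dict: "clock": time; "qpos": joint angles; "qd": joint speeds; "tau": joint torques, N m; "eef_pos": TCP position; "tool_rot": TCP orientation; "force": force on the tool from outside, world axes, zero at the start; "torque": the same for the moment, N m; "width": finger opening in mm; "gripper_force": force on a finger pad.
Only numpy, scipy, OpenCV 4.12 (cv2) and the standard library are available. Lean on these libraries where they do the work, as an engineer would, in place of code of your own. Each camera call takes 0.05 s, during which the arm holds its last target. There are 200 camera calls.

### The job

Pack the plywood kit tray for the workshop: lay each of the two ink rollers into the foam cut-out made for its width, set the ink jar upright at one end of the rectangular bay, and fill the rest of that bay with the pale foam block, lengthwise, so that nothing slides about. Everything must lie fully down on the floor of its cut-out. Keep the jar upright all the while and do not knock over the squeeze bottle of ink that stands among the things.

Things in the scene. Friction and masses are not known exactly. Their poses are not given: they have to be found in the camera images.
- brayer_wide: Wider ink roller, lying: black roller 36 mm dia, 80 mm wide (x 52 to 88 mm), steel fork 90 mm wide, dark red handle, end at x = -92. Origin: on the underside plane below the grip, near balance; x from handle to roller, z up. Grip: level cylinder 25 mm dia, x -34 to 18, axis 15 mm above origin. About 0.22 kg, +-30%.
- brayer_narrow: Narrower ink roller, lying: black roller 36 mm dia, 50 mm wide (x 52 to 88 mm), steel fork 60 mm wide, dark red handle, end at x = -92. Origin: on the underside plane below the grip, near balance; x from handle to roller, z up. Grip: level cylinder 25 mm dia, x -34 to 18, axis 15 mm above origin. About 0.17 kg, +-30%.
- jar: Closed white ink jar with a black screw lid, standing; at most 62 mm in diameter, 66 mm high, about 0.28 kg. Origin: centre of its underside, z up.
- foam_block: Pale grey block of firm packing foam, 84 mm (x) x 58 mm (y) x 50 mm high, about 0.05 kg. Origin: centre of its underside, z up. It fits the jar bay only with its x along the bay's x.
- insert_wide: Insert for the wider roller. Dark foam 218 x 114 x 28 mm, fixed in one of the tray's 3 places, underside 6 mm above the table. Origin: centre of underside; x lengthwise, away from robot; z up. Pale floor at z = 12 mm. Cut-out: handle channel 46 mm wide, x -100 to 28 mm (100 wide for fingers, x -24 to 24); roller pocket 106 mm wide, x 28 to 96. Origins and x axes match when packed; 8 mm play.
- insert_narrow: Insert for the narrower roller. Dark foam 218 x 114 x 28 mm, fixed in one of the tray's 3 places, underside 6 mm above the table. Origin: centre of underside; x lengthwise, away from robot; z up. Pale floor at z = 12 mm. Cut-out: handle channel 46 mm wide, x -100 to 28 mm (100 wide for fingers, x -24 to 24); roller pocket 76 mm wide, x 28 to 96. Origins and x axes match when packed; 8 mm play.
- insert_jar: Insert with the jar bay. Dark foam 218 x 114 x 28 mm, fixed in one of the tray's 3 places, underside 6 mm above the table. Origin: centre of underside; x lengthwise, away from robot; z up. Bay 168 mm long (x), 78 mm wide (y), centred, pale floor at z = 6 mm. Takes the jar at either end, the block lengthwise in the rest; 22 mm total play in length. Tray rim 36 mm above the table.
- bottle: White squeeze bottle of ink with a black nozzle, standing loose among the things to be packed, 44 mm in diameter, 138 mm high, about 0.16 kg. Not to be packed. Origin: centre of its underside, z up.

How it is judged:
By the outcome, as a careful person would: the job done as asked, in the order asked, and still so for the second after the job is handed in, with the robot touching nothing.
It also fails if it takes over 112 s, if anything falls off the work surface, if the arm or the gripper's body presses on something with over 40 N, if the wrist force passes 120 N, or if a joint passes its speed limit or range.

## Working session

There is one attempt and no reset: what is moved stays moved. The work goes in short steps, Python scripts to look and compute and a tool call to move; the robot and the scene stay as the last step left them, time stands still between calls to the robot, and variables do not carry over. Pictures are saved under pics/ and viewed, at most 14 in all, crops included, and the job is handed in when it is done.

Besides the shell and the picture viewer there is one more tool, called after "Call:" as name([rows], argument=value, ...), one row to a line, values as JSON. arm_command: Moves the arm, as the interface text tells. Its arguments: {"type":"object","properties":{"deltas":{"type":"array"}},"required":["deltas"]}

```bash
ls; mkdir -p pics
cat > h.py <<'E'
import numpy as np, cv2
from cell import read_state, get_image, camera_params, finish_job
def und(P,uv):
    K=np.array(P["camera_matrix"],float);k=P["k1"]
    uv=np.asarray(uv,float).reshape(-1,2)
    d=np.c_[(uv[:,0]-K[0,2])/K[0,0],(uv[:,1]-K[1,2])/K[1,1]]
    s=d.copy()
    for _ in range(20): s=d/(1+k*(s**2).sum(1,keepdims=True))
    return s
def plane(P,uv,z):
    s=und(P,uv);T=np.array(P["extrinsics"],float)
    r=np.c_[s,np.ones(len(s))]@T[:3,:3].T
    return T[:3,3]+r*((z-T[2,3])/r[:,2])[:,None]
def cloud(P,depth):
    h,w=depth.shape;v,u=np.mgrid[:h,:w]
    s=und(P,np.c_[u.ravel(),v.ravel()]);T=np.array(P["extrinsics"],float)
    p=np.c_[s,np.ones(len(s))]*depth.ravel()[:,None]
    return (p@T[:3,:3].T+T[:3,3]).reshape(h,w,3)
def save(n,im): cv2.imwrite(f"pics/{n}.png",im[:,:,::-1])
E
python3 - <<'E'
from h import *
for n in ("top","scene"):
    im,d=get_image(n);save(n+"0",im);np.savez(n+"0.npz",im=im,d=d)
    P=camera_params(n);print(n,P)
s=read_state();print(s)
E
```

```text
pics
top {'camera_matrix': array([[511.45893445,   0.        , 324.36029429],
       [  0.        , 511.45893445, 209.86008116],
       [  0.        ,   0.        ,   1.        ]]), 'k1': -0.13186256702830643, 'extrinsics': array([[-1.33180765e-02, -9.93687703e-01,  1.11388406e-01,
         3.69604880e+02],
       [-9.99911055e-01,  1.31555859e-02, -2.19365735e-03,
         4.32100754e+01],
       [ 7.14430585e-04, -1.11407714e-01, -9.93774527e-01,
         1.48395114e+03],
       [ 0.00000000e+00,  0.00000000e+00,  0.00000000e+00,
         1.00000000e+00]])}
scene {'camera_matrix': array([[451.01914417,   0.        , 322.11548541],
       [  0.        , 451.01914417, 205.6551509 ],
       [  0.        ,   0.        ,   1.        ]]), 'k1': -0.07130735634466137, 'extrinsics': array([[-5.99758185e-01,  5.78856502e-01, -5.52462912e-01,
         1.12764413e+03],
       [ 7.99919359e-01,  4.16062396e-01, -4.32459365e-01,
         5.28338940e+02],
       [-2.04728727e-02, -7.01296822e-01, -7.12575349e-01,
         8.31410310e+02],
       [ 0.00000000e+00,  0.00000000e+00,  0.00000000e+00,
         1.00000000e+00]])}
{'clock': 0.1, 'qpos': array([-1.36783013,  0.62927228,  0.03846066,  1.51822584, -0.02700632,
        0.99628053, -0.01998067]), 'qd': array([ 1.34710965e-03, -3.38198633e-03, -9.30887507e-05, -3.26205745e-03,
       -1.78731075e-03,  1.34641970e-03, -8.92671284e-04]), 'tau': array([ 2.78527477e-03, -5.64525926e+01,  1.23037275e+00, -1.93970221e+01,
        1.13313735e-02,  5.41060406e-03,  1.78223900e-05]), 'eef_pos': array([172.43779858, 626.15815419, 230.48272126]), 'tool_rot': array([-3.13992516e+00,  2.06671504e-05,  2.87283045e+00]), 'force': array([ 0.46045784, -0.70730769,  0.54117636]), 'torque': array([0.0019676 , 0.03668844, 0.01007303]), 'gripper_force': 0.0, 'width': 85.35927630320703}
```

View pics/top0.png

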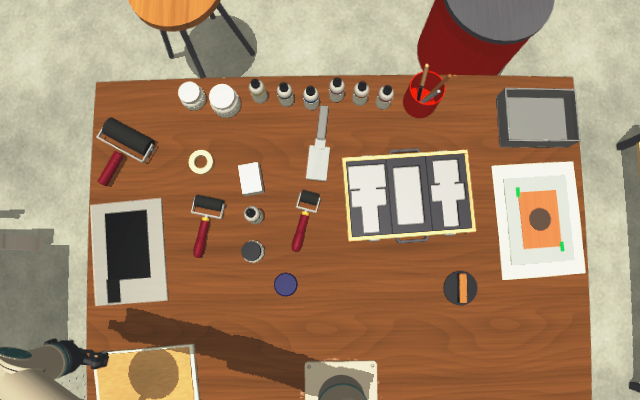

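View pics/scene0.png

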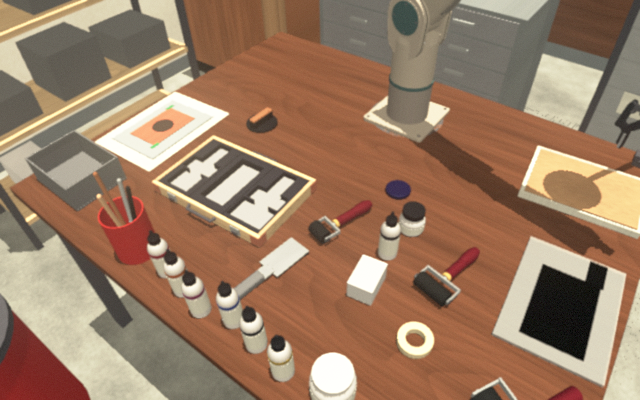

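The top view shows the wide brayer at (205,225), the narrow one at (305,220), the block at (251,178), the bottle at (254,214) and the jar at (253,250). The tray is centred at (409,195), with the wide insert on the left, the bay in the middle and the narrow insert on the right. A bigger distractor roller lies at (127,138). The scene view agrees.

Run:
```python
from h import *
Z=np.load("top0.npz");im,d=Z["im"],Z["d"];P=camera_params("top");C=cloud(P,d)
hsv=cv2.cvtColor(im,cv2.COLOR_RGB2HSV).astype(int)
t=C[270:330,200:280];print("table z",np.median(t[...,2]))
def box(n,m,z):
    cs,_=cv2.findContours(m.astype(np.uint8),0,2)
    for c in cs:
        if cv2.contourArea(c)<40: continue
        w=plane(P,c.reshape(-1,2),z).astype(np.float32)
        r=cv2.minAreaRect(w[:,:2]);a=cv2.boundingRect(c)
        print(n,a,"ctr",np.round(r[0],1),"size",np.round(r[1],1),"ang",round(r[2],1),"area",cv2.contourArea(c))
roi=np.zeros(d.shape,bool);roi[160:275,170:335]=1
red=roi&((hsv[...,0]>165)|(hsv[...,0]<4))&(hsv[...,1]>150)&(C[...,2]>10)
box("red",red,15)
black=roi&(hsv[...,2]<75)&(C[...,2]>10)
box("black",black,30)
hi=roi&(C[...,2]>25)
cs,_=cv2.findContours(hi.astype(np.uint8),0,2)
for c in cs:
    if cv2.contourArea(c)<20: continue
    m=np.zeros(d.shape,np.uint8);cv2.drawContours(m,[c],-1,1,-1);p=C[(m>0)&hi];zm=np.percentile(p[:,2],95)
    q=p[p[:,2]>zm-8];r=cv2.minAreaRect(q[:,:2].astype(np.float32))
    print("hi",cv2.boundingRect(c),"ztop",round(zm,1),"top ctr",np.round(r[0],1),np.round(r[1],1),round(r[2],1))
# tray
roi[:]=0;roi[145:245,338:482]=1
wood=roi&(hsv[...,0]>20)&(hsv[...,0]<35)&(hsv[...,1]>50)&(hsv[...,2]>170)
box("rim",cv2.morphologyEx(wood.astype(np.uint8),cv2.MORPH_CLOSE,np.ones((3,3))),36)
pale=roi&(hsv[...,1]<40)&(hsv[...,2]>170)
box("pale18",pale,18);box("pale12",pale,12)
for u,v in [(370,197),(409,195),(448,193),(388,195),(430,190)]: print(u,v,np.round(C[v,u]))
```

```text
table z 0.8872420481012568Traceback (most recent call last):
  File "<stdin>", line 14, in <module>
  File "<stdin>", line 10, in box
cv2.error: OpenCV(4.12.0) /io/opencv/modules/imgproc/src/convhull.cpp:143: error: (-215:Assertion failed) total >= 0 && (depth == CV_32F || depth == CV_32S) in function 'convexHull'
```

```bash
cat > m.py <<'E'
from h import *
Z=np.load("top0.npz");im,d=Z["im"],Z["d"];P=camera_params("top");C=cloud(P,d)
hsv=cv2.cvtColor(im,cv2.COLOR_RGB2HSV).astype(int)
def box(n,m,z):
    cs,_=cv2.findContours(m.astype(np.uint8),0,2)
    for c in cs:
        if cv2.contourArea(c)<40: continue
        w=plane(P,c.reshape(-1,2),z)[:,:2]
        r=cv2.minAreaRect(np.ascontiguousarray(w,np.float32));a=cv2.boundingRect(c)
        print(n,a,"ctr",np.round(r[0],1),"size",np.round(r[1],1),"ang",round(r[2],1),"area",cv2.contourArea(c))
roi=np.zeros(d.shape,bool);roi[160:275,170:335]=1
red=roi&((hsv[...,0]>165)|(hsv[...,0]<4))&(hsv[...,1]>150)&(C[...,2]>10)
box("red",red,15)
black=roi&(hsv[...,2]<75)&(C[...,2]>10)
box("black",black,30)
hi=roi&(C[...,2]>25)
cs,_=cv2.findContours(hi.astype(np.uint8),0,2)
for c in cs:
    if cv2.contourArea(c)<20: continue
    m=np.zeros(d.shape,np.uint8);cv2.drawContours(m,[c],-1,1,-1);p=C[(m>0)&hi];zm=np.percentile(p[:,2],95)
    q=p[p[:,2]>zm-8];r=cv2.minAreaRect(np.ascontiguousarray(q[:,:2],np.float32))
    print("hi",cv2.boundingRect(c),"ztop",round(zm,1),"top ctr",np.round(r[0],1),np.round(r[1],1),round(r[2],1))
roi[:]=0;roi[145:245,338:482]=1
wood=roi&(hsv[...,0]>20)&(hsv[...,0]<35)&(hsv[...,1]>50)&(hsv[...,2]>170)
box("rim",cv2.morphologyEx(wood.astype(np.uint8),cv2.MORPH_CLOSE,np.ones((3,3))),36)
pale=roi&(hsv[...,1]<40)&(hsv[...,2]>170)
box("pale18",pale,18);box("pale12",pale,12)
for u,v in [(370,197),(409,195),(448,193),(388,195),(430,190)]: print(u,v,np.round(C[v,u]))
E
python3 m.py
```

```text
red (193, 221, 16, 37) ctr [454.8 399.8] size [ 28.9 107. ] ang 79.0 area 281.0
red (292, 215, 17, 37) ctr [468.9 113.2] size [ 27.9 107.5] ang 75.9 area 275.5
black (242, 242, 19, 18) ctr [419.  250.3] size [51.6 48.3] ang 89.4 area 115.0
black (246, 209, 9, 8) ctr [527.8 253.3] size [23.2 20.2] ang 89.3 area 47.0
black (194, 195, 30, 16) ctr [558.5 374.5] size [83.6 32.9] ang 78.1 area 282.5
black (300, 190, 19, 15) ctr [569.6  83.6] size [49.4 32.7] ang 73.8 area 170.0
hi (241, 240, 23, 22) ztop 71.4 top ctr [417.7 246.7] [53.  52.7] 88.3
hi (194, 217, 15, 41) ztop 33.6 top ctr [391.3 239.1] [376.9 115.4] 66.7
hi (292, 212, 16, 39) ztop 34.2 top ctr [439.1 100.8] [166.7  69.3] 17.1
hi (244, 206, 19, 18) ztop 128.1 top ctr [519.2 241.4] [19.5 21.5] 89.1
hi (193, 194, 31, 17) ztop 40.1 top ctr [483.2 222.8] [422.5  45.4] 63.8
hi (300, 190, 20, 16) ztop 40.2 top ctr [570.8  83.2] [49.5 28.9] 73.3
hi (238, 163, 26, 32) ztop 56.0 top ctr [505.  176.9] [371.6  82. ] 32.2
rim (343, 150, 133, 91) ctr [ 574.1 -202.8] size [241.9 366. ] ang 3.3 area 10273.5
pale18 (393, 167, 31, 58) ctr [ 574.2 -203.2] size [166.7  75. ] ang 3.5 area 1372.5
pale18 (348, 164, 38, 69) ctr [565.7 -88. ] size [196.  105.1] ang 3.5 area 1685.0
pale18 (431, 160, 34, 66) ctr [ 580.8 -320.4] size [ 97.7 192. ] ang 89.6 area 1346.0
pale12 (393, 167, 31, 58) ctr [ 575.  -204.2] size [167.4  75.3] ang 3.5 area 1372.5
pale12 (348, 164, 38, 69) ctr [566.6 -88.5] size [196.8 105.5] ang 3.5 area 1685.0
pale12 (431, 160, 34, 66) ctr [ 581.7 -321.9] size [ 98.1 192.8] ang 89.6 area 1346.0
370 197 [569. -92.  23.]
409 195 [ 573. -206.   23.]
448 193 [ 579. -322.   18.]
388 195 [ 572. -142.   40.]
430 190 [ 586. -265.   34.]
```

Run:
```python
from h import *
P=camera_params("wrist");s=read_state();T=np.array(P["extrinsics"])
print(T.round(3),P["camera_matrix"],P["k1"]);print((T[:3,3]-s["eef_pos"]).round(1),s["eef_pos"],s["tool_rot"])
Pt=camera_params("top");Z=np.load("top0.npz");C=cloud(Pt,Z["d"])
sub=Z["im"][160:200,232:272].astype(int)
m=(sub.min(2)>185)&(C[160:200,232:272,2]>40)
v,u=np.nonzero(m);w=plane(Pt,np.c_[u+232,v+160],50)[:,:2].astype(np.float32)
print("foam",cv2.minAreaRect(np.ascontiguousarray(w)),len(w))
```

```text
[[ 2.65000e-01  9.23000e-01  2.77000e-01  1.01738e+02]
 [ 9.64000e-01 -2.53000e-01 -7.90000e-02  6.45588e+02]
 [-3.00000e-03  2.89000e-01 -9.57000e-01  3.73178e+02]
 [ 0.00000e+00  0.00000e+00  0.00000e+00  1.00000e+00]] [[311.29922164   0.         318.43721369]
 [  0.         311.29922164 199.82012097]
 [  0.           0.           1.        ]] -0.05646607804980933
[-70.7  19.4 142.7] [172.43779858 626.15815419 230.48272126] [-3.13992516e+00  2.06671504e-05  2.87283045e+00]
foam ((624.6987915039062, 252.27536010742188), (83.0386962890625, 56.4398307800293), 9.507665634155273) 569
```

Call:
arm_command([
  {"dx": 0.03, "dy": -0.022},
  {"dx": 0.06, "dy": -0.044},
  {"dx": 0.09, "dy": -0.066},
  {"dx": 0.12, "dy": -0.088},
  {"dx": 0.15, "dy": -0.11},
  {"dx": 0.18, "dy": -0.132},
  {"dx": 0.21, "dy": -0.154},
  {"dx": 0.24, "dy": -0.176},
  {"dx": 0.27, "dy": -0.198},
  {"dx": 0.295, "dy": -0.217},
  {"dx": 0.318, "dy": -0.235, "yaw": 1.7},
  {"dx": 0.318, "dy": -0.235, "yaw": 1.7},
  {"dx": 0.318, "dy": -0.235, "yaw": 1.7},
])

```text
invalid input at $.deltas[0]: expected keys dx, dy, dz, yaw, jaw
```

Call:
arm_command([
  {"dx": 0.03, "dy": -0.022, "dz": 0, "yaw": 0, "jaw": 1},
  {"dx": 0.065, "dy": -0.048, "dz": 0, "yaw": 0, "jaw": 1},
  {"dx": 0.1, "dy": -0.074, "dz": 0, "yaw": 0, "jaw": 1},
  {"dx": 0.135, "dy": -0.1, "dz": 0, "yaw": 0, "jaw": 1},
  {"dx": 0.17, "dy": -0.126, "dz": 0, "yaw": 0, "jaw": 1},
  {"dx": 0.205, "dy": -0.152, "dz": 0, "yaw": 0, "jaw": 1},
  {"dx": 0.24, "dy": -0.178, "dz": 0, "yaw": 1, "jaw": 1},
  {"dx": 0.27, "dy": -0.2, "dz": 0, "yaw": 1, "jaw": 1},
  {"dx": 0.3, "dy": -0.222, "dz": 0, "yaw": 1.7, "jaw": 1},
  {"dx": 0.318, "dy": -0.235, "dz": 0, "yaw": 1.7, "jaw": 1},
  {"dx": 0.318, "dy": -0.235, "dz": 0, "yaw": 1.7, "jaw": 1},
  {"dx": 0.318, "dy": -0.235, "dz": 0, "yaw": 1.7, "jaw": 1},
  {"dx": 0.318, "dy": -0.235, "dz": 0, "yaw": 1.7, "jaw": 1},
])

```text
clock: 1.4
eef_pos: [488.9, 393.1, 231.0]
tool_rot: [3.141, -0.002, 2.905]
force: [-1.1, 0.3, -0.3]
width: 85.7
gripper_force: 0.0
```

Run:
```python
from h import *
P=camera_params("wrist");im,d=get_image("wrist");save("w1",im);np.savez("w1.npz",im=im,d=d,E=P["extrinsics"])
```

```text
(no output)
```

View pics/w1.png

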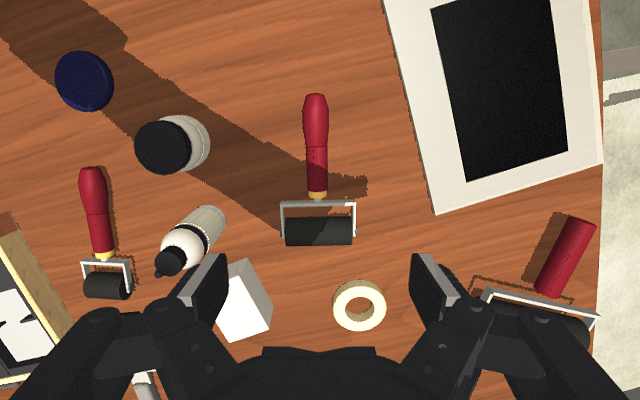

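The wrist view shows the wide brayer with its handle at (316,145) and roller at (318,230). The narrow one is at (97,240), the jar at (172,145) and the bottle at (190,240). I'll refine the poses from this picture.

```bash
cat > br.py <<'E'
from h import *
# brayer from wrist pic: red handle centroid at plane z, roller via black mask
def brayer(im,P,roi,z0=0,ztop=34,hl=None):
    hsv=cv2.cvtColor(im,cv2.COLOR_RGB2HSV).astype(int)
    R=np.zeros(im.shape[:2],bool);x,y,w,h=roi;R[y:y+h,x:x+w]=1
    red=(R&((hsv[...,0]>165)|(hsv[...,0]<6))&(hsv[...,1]>130)&(hsv[...,2]>40)).astype(np.uint8)
    blk=(R&(hsv[...,2]<70)&(hsv[...,1]<110)).astype(np.uint8)
    out=[]
    for m,z in ((red,15),(blk,30)):
        cs,_=cv2.findContours(cv2.morphologyEx(m,cv2.MORPH_OPEN,np.ones((3,3))),0,2);c=max(cs,key=cv2.contourArea)
        w=plane(P,c.reshape(-1,2),z0+z)[:,:2];r=cv2.minAreaRect(np.ascontiguousarray(w,np.float32))
        out.append(np.array(r[0]));print(cv2.boundingRect(c),"ctr",np.round(r[0],1),"size",np.round(r[1],1),"ang",round(r[2],1))
    v=out[1]-out[0];L=np.hypot(*v);a=np.degrees(np.arctan2(v[1],v[0]));u=v/L
    print("len",round(L,1),"yaw",round(a,1),"origin by roller",(out[1]-70*u).round(1),"by handle",(out[0]+38.5*u).round(1))
E
python3 - <<'E'
from br import *
Z=np.load("w1.npz");P=dict(camera_params("wrist"));P["extrinsics"]=Z["E"];im=Z["im"]
brayer(im,P,(265,80,110,190))
brayer(im,P,(60,150,85,160))
hsv=cv2.cvtColor(im,cv2.COLOR_RGB2HSV).astype(int)
for n,roi,z in (("lid",(125,105,65,75),66),("cap",(150,230,55,50),125)):
    R=np.zeros(im.shape[:2],bool);x,y,w,h=roi;R[y:y+h,x:x+w]=1
    m=(R&(hsv[...,2]<60)&(hsv[...,1]<110)).astype(np.uint8);cs,_=cv2.findContours(m,0,2);c=max(cs,key=cv2.contourArea)
    (cx,cy),r=cv2.minEnclosingCircle(np.ascontiguousarray(plane(P,c.reshape(-1,2),z)[:,:2],np.float32));print(n,cx,cy,r)
C=cloud(P,Z["d"])
for u,v in ((318,240),(318,150),(160,145),(200,145),(195,150),(245,300),(320,300)): print(u,v,C[v,u].round(1))
E
```

```text
(302, 93, 27, 99) ctr [456.5 396.5] size [ 29.1 111.5] ang 76.9
(284, 216, 68, 30) ctr [555.3 375.3] size [79.9 36.5] ang 77.8
len 101.0 yaw -12.1 origin by roller [486.8 390. ] by handle [494.2 388.4]
(78, 167, 36, 86) ctr [471.5 109.4] size [ 37.9 114. ] ang 73.5
(83, 272, 47, 28) ctr [566.1  86.1] size [63.6 40.2] ang 77.8
len 97.4 yaw -13.8 origin by roller [498.1 102.9] by handle [508.9 100.2]
lid 416.8306579589844 248.83694458007812 29.3454647064209
cap 516.6119384765625 246.0369873046875 19.75392723083496
318 240 [564.7 373.6  34.5]
318 150 [462.3 398.3  27.9]
160 145 [414.9 248.2  66.9]
200 145 [425.5 274.8  35. ]
195 150 [429.1 270.4  41.6]
245 300 [615.  270.   49.3]
320 300 [669.7 351.   -0.9]
```

Call:
arm_command([
  {"dx": 0, "dy": -0.001, "dz": -0.03, "yaw": 0.8, "jaw": 1},
  {"dx": 0, "dy": -0.001, "dz": -0.07, "yaw": 0.8, "jaw": 1},
  {"dx": 0, "dy": -0.001, "dz": -0.11, "yaw": 0.8, "jaw": 1},
  {"dx": 0, "dy": -0.001, "dz": -0.15, "yaw": 0.8, "jaw": 1},
  {"dx": 0, "dy": -0.001, "dz": -0.18, "yaw": 0.8, "jaw": 1},
  {"dx": 0, "dy": -0.001, "dz": -0.2, "yaw": 0.8, "jaw": 1},
  {"dx": 0, "dy": -0.001, "dz": -0.2, "yaw": 0.8, "jaw": 1},
  {"dx": 0, "dy": -0.001, "dz": -0.2, "yaw": 0.8, "jaw": 1},
])

```text
clock: 2.25
eef_pos: [490.0, 391.7, 31.6]
tool_rot: [3.141, -0.0, 2.918]
force: [0.8, -0.0, -0.5]
width: 85.5
gripper_force: 0.0
```

Call:
arm_command([
  {"dx": 0, "dy": -0.001, "dz": -0.015, "yaw": 0, "jaw": 1},
  {"dx": 0, "dy": -0.0015, "dz": -0.026, "yaw": 0, "jaw": 1},
  {"dx": 0, "dy": -0.0015, "dz": -0.028, "yaw": 0, "jaw": 1},
  {"dx": 0, "dy": -0.0015, "dz": -0.028, "yaw": 0, "jaw": 0.6},
  {"dx": 0, "dy": -0.0015, "dz": -0.028, "yaw": 0, "jaw": 0.3},
  {"dx": 0, "dy": -0.0015, "dz": -0.028, "yaw": 0, "jaw": 0.1},
  {"dx": 0, "dy": -0.0015, "dz": -0.028, "yaw": 0, "jaw": 0},
  {"dx": 0, "dy": -0.0015, "dz": -0.028, "yaw": 0, "jaw": 0},
  {"dx": 0, "dy": -0.0015, "dz": -0.028, "yaw": 0, "jaw": 0},
  {"dx": 0, "dy": -0.0015, "dz": -0.028, "yaw": 0, "jaw": 0},
])

```text
clock: 3.25
eef_pos: [491.0, 389.7, 3.9]
tool_rot: [3.14, 0.001, 2.916]
force: [0.2, -0.1, 5.9]
width: 22.9
gripper_force: 58.8
```

Call:
arm_command([
  {"dx": 0, "dy": 0, "dz": 0.01, "yaw": 0, "jaw": 0},
  {"dx": 0, "dy": 0, "dz": 0.02, "yaw": 0, "jaw": 0},
  {"dx": 0, "dy": 0, "dz": 0.03, "yaw": 0, "jaw": 0},
  {"dx": 0, "dy": 0, "dz": 0.03, "yaw": 0, "jaw": 0},
  {"dx": 0, "dy": 0, "dz": 0.03, "yaw": 0, "jaw": 0},
])

```text
clock: 3.75
eef_pos: [490.7, 389.3, 33.8]
tool_rot: [3.141, 0.0, 2.916]
force: [0.4, 0.4, -1.4]
width: 22.9
gripper_force: 58.8
```

Run:
```python
from h import *
s=read_state();print(s["force"],s["width"],s["torque"])
P=camera_params("wrist");im,d=get_image("wrist");save("w2",im);C=cloud(P,d)
for v in range(90,260,15): print(v,C[v,318].round(1))
```

```text
[ 0.39943746  0.43284943 -1.42563211] 22.853055956249687 [ 0.0229545   0.0288032  -0.03445654]
90 [413.5 406.4  58.1]
105 [418.6 405.2  60.2]
120 [423.7 404.   60. ]
135 [429.1 402.8  59.1]
150 [434.4 401.6  59.7]
165 [439.8 400.3  60.8]
180 [445.8 399.   59. ]
195 [451.9 397.6  58.3]
210 [458.6 396.   56.2]
225 [464.6 394.6  57.3]
240 [471.1 393.2  57.4]
255 [478.2 391.5  56.6]
```

View pics/w2.png

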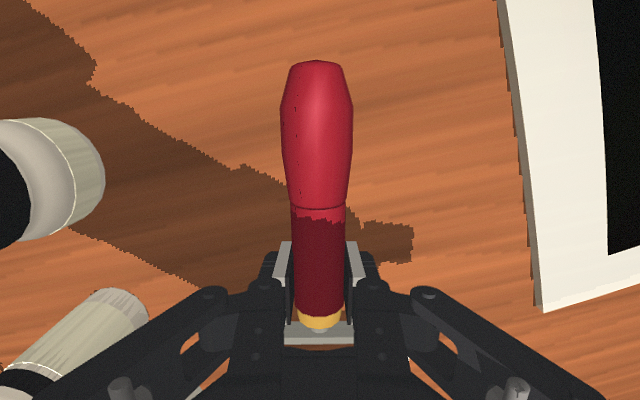

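The brayer is held level at (318,180), its axis lined up with the tool. I'll carry it over the tray, above bottle height.

Call:
arm_command([
  {"dx": 0, "dy": 0, "dz": 0.03, "yaw": 0, "jaw": 0},
  {"dx": 0, "dy": 0, "dz": 0.075, "yaw": 0, "jaw": 0},
  {"dx": 0, "dy": 0, "dz": 0.12, "yaw": 0, "jaw": 0},
  {"dx": 0.004, "dy": -0.02, "dz": 0.155, "yaw": 0, "jaw": 0},
  {"dx": 0.01, "dy": -0.055, "dz": 0.175, "yaw": 2, "jaw": 0},
  {"dx": 0.016, "dy": -0.095, "dz": 0.18, "yaw": 4, "jaw": 0},
  {"dx": 0.022, "dy": -0.135, "dz": 0.18, "yaw": 6, "jaw": 0},
  {"dx": 0.028, "dy": -0.175, "dz": 0.18, "yaw": 8, "jaw": 0},
  {"dx": 0.034, "dy": -0.215, "dz": 0.18, "yaw": 10, "jaw": 0},
  {"dx": 0.04, "dy": -0.255, "dz": 0.18, "yaw": 12, "jaw": 0},
  {"dx": 0.046, "dy": -0.295, "dz": 0.18, "yaw": 13, "jaw": 0},
  {"dx": 0.052, "dy": -0.335, "dz": 0.18, "yaw": 14, "jaw": 0},
  {"dx": 0.058, "dy": -0.375, "dz": 0.18, "yaw": 15, "jaw": 0},
  {"dx": 0.064, "dy": -0.41, "dz": 0.18, "yaw": 16, "jaw": 0},
  {"dx": 0.07, "dy": -0.44, "dz": 0.18, "yaw": 16.4, "jaw": 0},
  {"dx": 0.073, "dy": -0.465, "dz": 0.18, "yaw": 16.4, "jaw": 0},
  {"dx": 0.075, "dy": -0.477, "dz": 0.18, "yaw": 16.4, "jaw": 0},
  {"dx": 0.075, "dy": -0.477, "dz": 0.18, "yaw": 16.4, "jaw": 0},
  {"dx": 0.075, "dy": -0.477, "dz": 0.18, "yaw": 16.4, "jaw": 0},
  {"dx": 0.075, "dy": -0.477, "dz": 0.18, "yaw": 16.4, "jaw": 0},
])

```text
clock: 5.8
eef_pos: [565.5, -85.4, 213.2]
tool_rot: [3.14, -0.0, -3.078]
force: [-0.1, -0.2, -0.5]
width: 22.9
gripper_force: 59.0
```

Run:
```python
from h import *
P=camera_params("wrist");im,d=get_image("wrist");save("w3",im);np.savez("w3.npz",im=im,d=d,E=P["extrinsics"])
s=read_state();print(s["eef_pos"],s["tool_rot"],s["width"],s["force"])
```

```text
[565.56322094 -85.64163807 213.31649419] [ 3.14051393e+00 -1.50331350e-04 -3.07767357e+00] 22.705778277371998 [-0.50810007  0.41827989 -1.45906912]
```

View pics/w3.png

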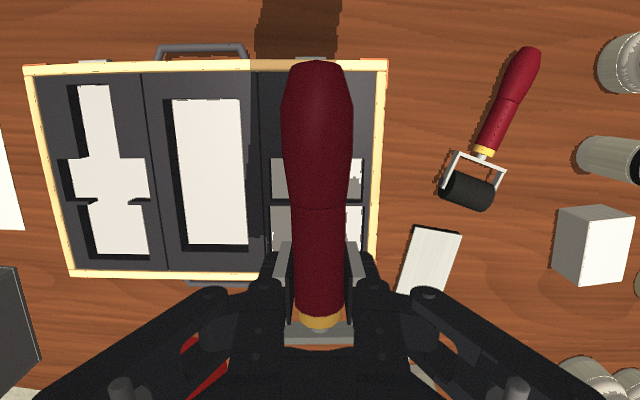

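Run:
```python
from h import *
Z=np.load("w3.npz");P=dict(camera_params("wrist"));P["extrinsics"]=Z["E"];im=Z["im"]
hsv=cv2.cvtColor(im,cv2.COLOR_RGB2HSV).astype(int)
R=np.zeros(im.shape[:2],bool);R[50:285,15:395]=1
wood=(R&(hsv[...,0]>17)&(hsv[...,0]<35)&(hsv[...,1]>40)&(hsv[...,2]>180)).astype(np.uint8)
n,l,st,_=cv2.connectedComponentsWithStats(wood);k=[i for i in range(1,n) if st[i,4]>150];print(st[k])
p=np.argwhere(np.isin(l,k))[:,::-1]
C=cloud(P,Z["d"]);zz=C[p[:,1],p[:,0],2];p=p[(zz>32)&(zz<40)];print("rim z",np.median(zz))
w=plane(P,p,36)[:,:2].astype(np.float32);print("rim",cv2.minAreaRect(np.ascontiguousarray(w)))
pale=(R&(hsv[...,1]<45)&(hsv[...,2]>150)).astype(np.uint8)
for n,(x0,x1),z in (("narrow",(60,155),18),("bay",(160,255),12)):
    m=pale.copy();m[:,:x0]=0;m[:,x1:]=0;m[:75]=0;m[262:]=0
    cs,_=cv2.findContours(m,0,2);c=max(cs,key=cv2.contourArea);w=plane(P,c.reshape(-1,2),z)[:,:2]
    a=np.radians(3.5);U=np.array([[np.cos(a),-np.sin(a)],[np.sin(a),np.cos(a)]]);q=w@U
    mid=(q.min(0)+q.max(0))/2
    print(n,cv2.boundingRect(c),cv2.minAreaRect(np.ascontiguousarray(w,np.float32)),"extent",(q.max(0)-q.min(0)).round(1),"mid",(U@mid).round(1))
# handle end of held brayer
red=((hsv[...,0]>165)|(hsv[...,0]<6))&(hsv[...,1]>130);red[:,:270]=0;red[:,365:]=0
v=np.nonzero(red.any(1))[0][0];u=np.nonzero(red[v])[0].mean();print(u,v,plane(P,[[u,v]],213-3.5+15-1))
```

```text
[[  22   59  287  221 5392]
 [ 324   60   63  200 2116]]
rim z 36.04016057473163
rim ((574.098876953125, -203.88589477539062), (238.90011596679688, 366.8350830078125), 3.434297800064087)
narrow (68, 85, 82, 169) ((579.766357421875, -324.76739501953125), (196.15243530273438, 91.47718048095703), 3.329752206802368) extent [196.1  91.6] mid [ 579.7 -324.8]
bay (172, 99, 76, 145) ((574.662353515625, -206.8763427734375), (167.33889770507812, 73.43940734863281), 3.375309467315674) extent [167.3  73.5] mid [ 574.6 -206.8]
316.0 60 [[474.44418177 -92.7358178  223.5       ]]
```

Call:
arm_command([
  {"dx": 0.001, "dy": -0.0015, "dz": -0.03, "yaw": 0, "jaw": 0},
  {"dx": 0.001, "dy": -0.0015, "dz": -0.07, "yaw": 0, "jaw": 0},
  {"dx": 0.001, "dy": -0.0015, "dz": -0.11, "yaw": 0, "jaw": 0},
  {"dx": 0.001, "dy": -0.0015, "dz": -0.14, "yaw": 0, "jaw": 0},
  {"dx": 0.001, "dy": -0.0015, "dz": -0.155, "yaw": 0, "jaw": 0},
  {"dx": 0.001, "dy": -0.0015, "dz": -0.165, "yaw": 0, "jaw": 0},
  {"dx": 0.001, "dy": -0.0015, "dz": -0.173, "yaw": 0, "jaw": 0},
  {"dx": 0.001, "dy": -0.0015, "dz": -0.18, "yaw": 0, "jaw": 0},
  {"dx": 0.001, "dy": -0.0015, "dz": -0.186, "yaw": 0, "jaw": 0},
  {"dx": 0.001, "dy": -0.0015, "dz": -0.188, "yaw": 0, "jaw": 0},
  {"dx": 0.001, "dy": -0.0015, "dz": -0.188, "yaw": 0, "jaw": 0},
  {"dx": 0.001, "dy": -0.0015, "dz": -0.188, "yaw": 0, "jaw": 0},
])

```text
clock: 7.05
eef_pos: [566.9, -89.4, 25.7]
tool_rot: [-3.141, 0.001, -3.081]
force: [0.4, 0.4, -1.2]
width: 23.0
gripper_force: 59.1
```

Call:
arm_command([
  {"dx": 0, "dy": 0.001, "dz": -0.002, "yaw": 0, "jaw": 0},
  {"dx": 0, "dy": 0.002, "dz": -0.003, "yaw": 0, "jaw": 0},
  {"dx": 0, "dy": 0.002, "dz": -0.004, "yaw": 0, "jaw": 0},
  {"dx": 0, "dy": 0.002, "dz": -0.004, "yaw": 0, "jaw": 0},
  {"dx": 0, "dy": 0.002, "dz": -0.004, "yaw": 0, "jaw": 0},
])

```text
clock: 7.55
eef_pos: [566.7, -87.0, 22.0]
tool_rot: [3.141, 0.0, -3.08]
force: [-2.2, 1.0, 5.6]
width: 23.3
gripper_force: 60.0
```

Call:
arm_command([
  {"dx": 0, "dy": 0, "dz": 0, "yaw": 0, "jaw": 0.4},
  {"dx": 0, "dy": 0, "dz": 0, "yaw": 0, "jaw": 0.5},
  {"dx": 0, "dy": 0, "dz": 0, "yaw": 0, "jaw": 0.5},
  {"dx": 0, "dy": 0, "dz": 0, "yaw": 0, "jaw": 0.5},
  {"dx": 0, "dy": 0, "dz": 0.015, "yaw": 0, "jaw": 0.5},
  {"dx": 0, "dy": 0, "dz": 0.04, "yaw": 0, "jaw": 0.5},
  {"dx": 0, "dy": 0, "dz": 0.08, "yaw": 0, "jaw": 0.6},
  {"dx": 0, "dy": 0, "dz": 0.12, "yaw": 0, "jaw": 0.8},
  {"dx": 0, "dy": 0, "dz": 0.16, "yaw": 0, "jaw": 1},
  {"dx": 0, "dy": 0, "dz": 0.19, "yaw": 0, "jaw": 1},
  {"dx": 0, "dy": 0, "dz": 0.2, "yaw": 0, "jaw": 1},
  {"dx": 0, "dy": 0, "dz": 0.2, "yaw": 0, "jaw": 1},
])

```text
clock: 8.75
eef_pos: [567.5, -87.5, 223.5]
tool_rot: [-3.141, 0.004, -3.081]
force: [0.7, 0.2, -1.1]
width: 85.6
gripper_force: 0.0
```

Run:
```python
from br import *
P=camera_params("wrist");im,d=get_image("wrist");save("w4",im);np.savez("w4.npz",im=im,d=d,E=P["extrinsics"])
s=read_state();print(s["eef_pos"],s["tool_rot"])
brayer(im,P,(425,30,130,190))
C=cloud(P,d)
for v in range(100,260,10): print(v,C[v,318].round(1))
```

```text
[566.42589368 -87.30306537 221.70216235] [-3.14147273e+00  6.45178177e-04 -3.08055040e+00]
(475, 44, 63, 102) ctr [467.8 112.3] size [ 33.5 110.5] ang 75.1
(438, 166, 55, 40) ctr [569.4  78.2] size [63.3 33.5] ang 74.7
len 107.2 yaw -18.5 origin by roller [503.  100.5] by handle [504.3 100. ]
100 [488.6 -93.5  47. ]
110 [498.1 -92.9  47.2]
120 [507.7 -92.3  48. ]
130 [517.5 -91.8  48.1]
140 [527.7 -91.1  45.2]
150 [538.1 -90.5  44. ]
160 [548.3 -89.9  45. ]
170 [558.7 -89.2  45.4]
180 [569.5 -88.6  45.1]
190 [580.7 -87.9  44.2]
200 [592.  -87.2  43.9]
210 [612.5 -86.1  17.2]
220 [619.  -85.6  33.2]
230 [624.7 -85.2  49. ]
240 [634.5 -84.6  53.8]
250 [649.2 -83.7  48.4]
```

View pics/w4.png

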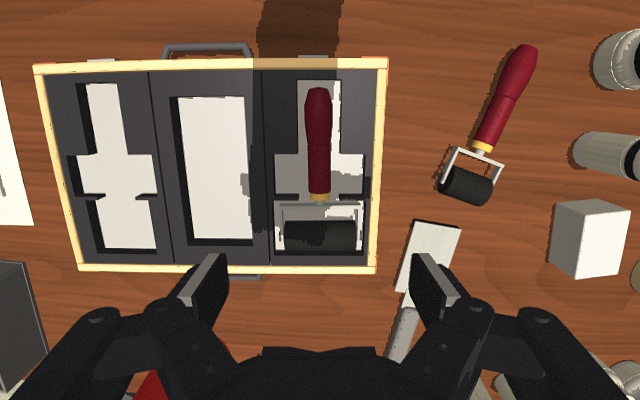

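The wide brayer sits flat in its cut-out: grip top at 45 mm and roller top at 54 mm, as expected. The narrow brayer comes next.

Call:
arm_command([
  {"dx": -0.01, "dy": 0.03, "dz": 0, "yaw": -3, "jaw": 1},
  {"dx": -0.023, "dy": 0.07, "dz": 0, "yaw": -8, "jaw": 1},
  {"dx": -0.036, "dy": 0.11, "dz": 0, "yaw": -13, "jaw": 1},
  {"dx": -0.05, "dy": 0.15, "dz": -0.02, "yaw": -17, "jaw": 1},
  {"dx": -0.06, "dy": 0.18, "dz": -0.05, "yaw": -19.5, "jaw": 1},
  {"dx": -0.0635, "dy": 0.189, "dz": -0.09, "yaw": -19.5, "jaw": 1},
  {"dx": -0.0635, "dy": 0.189, "dz": -0.13, "yaw": -19.5, "jaw": 1},
  {"dx": -0.0635, "dy": 0.189, "dz": -0.155, "yaw": -19.5, "jaw": 1},
  {"dx": -0.0635, "dy": 0.189, "dz": -0.17, "yaw": -19.5, "jaw": 1},
  {"dx": -0.0635, "dy": 0.189, "dz": -0.17, "yaw": -19.5, "jaw": 1},
  {"dx": -0.0635, "dy": 0.189, "dz": -0.17, "yaw": -19.5, "jaw": 1},
])

```text
clock: 9.9
eef_pos: [502.1, 101.4, 50.4]
tool_rot: [-3.14, -0.002, 2.862]
force: [0.4, -1.0, 0.1]
width: 85.5
gripper_force: 0.0
```

```bash
cat > ax.py <<'E'
from h import *
def axis(z0):
    P=camera_params("wrist");im,d=get_image("wrist")
    hsv=cv2.cvtColor(im,cv2.COLOR_RGB2HSV).astype(int)
    red=(((hsv[...,0]>165)|(hsv[...,0]<6))&(hsv[...,1]>130)&(hsv[...,2]>30)).astype(np.uint8)
    n,l,st,_=cv2.connectedComponentsWithStats(red);k=1+np.argmax(st[1:,4]);l=l==k
    c=[];
    for v in np.nonzero(l.any(1))[0][::4]: u=np.nonzero(l[v])[0];c.append(((u[0]+u[-1])/2,v))
    w=plane(P,c,z0+15)[:,:2];vx,vy,_,_=cv2.fitLine(w[3:-2].astype(np.float32),cv2.DIST_HUBER,0,.01,.01).ravel()
    if vx<0: vx,vy=-vx,-vy
    o=w[0]+92*np.array([vx,vy]);s=read_state()
    print("bbox",st[k],"yaw",np.degrees(np.arctan2(vy,vx)).round(2),"origin by end",o.round(1),"pt",w[len(w)//2].round(1),"tcp",s["eef_pos"].round(1),"tyaw",np.degrees(s["tool_rot"][2]).round(2))
    t=s["eef_pos"][:2];m=w[len(w)//2];print("lateral of tcp from axis",round(float(-vy*(t[0]-m[0])+vx*(t[1]-m[1])),1))
    return im
E
python3 -c "
from ax import *
axis(0)"
```

```text
bbox [ 294   76   54  194 8475] yaw -15.88 origin by end [504.8 101.1] pt [466.9 111.8] tcp [502.8 101.5  51.2] tyaw 163.99
lateral of tcp from axis -0.1
```

Call:
arm_command([
  {"dx": 0.001, "dy": 0, "dz": -0.02, "yaw": 0, "jaw": 1},
  {"dx": 0.001, "dy": 0, "dz": -0.038, "yaw": 0, "jaw": 1},
  {"dx": 0.001, "dy": 0, "dz": -0.046, "yaw": 0, "jaw": 1},
  {"dx": 0.001, "dy": 0, "dz": -0.048, "yaw": 0, "jaw": 0.7},
  {"dx": 0.001, "dy": 0, "dz": -0.048, "yaw": 0, "jaw": 0.3},
  {"dx": 0.001, "dy": 0, "dz": -0.048, "yaw": 0, "jaw": 0},
  {"dx": 0.001, "dy": 0, "dz": -0.048, "yaw": 0, "jaw": 0},
  {"dx": 0.001, "dy": 0, "dz": -0.048, "yaw": 0, "jaw": 0},
  {"dx": 0.001, "dy": 0, "dz": -0.048, "yaw": 0, "jaw": 0},
  {"dx": 0.001, "dy": 0, "dz": -0.048, "yaw": 0, "jaw": 0},
])

```text
clock: 10.95
eef_pos: [504.6, 101.8, 4.2]
tool_rot: [3.141, 0.001, 2.862]
force: [-0.5, 0.2, 3.9]
width: 22.7
gripper_force: 58.5
```

Call:
arm_command([
  {"dx": 0, "dy": 0, "dz": 0.02, "yaw": 0, "jaw": 0},
  {"dx": 0, "dy": 0, "dz": 0.055, "yaw": 0, "jaw": 0},
  {"dx": 0, "dy": 0, "dz": 0.095, "yaw": 0, "jaw": 0},
  {"dx": 0.004, "dy": -0.02, "dz": 0.12, "yaw": 2, "jaw": 0},
  {"dx": 0.01, "dy": -0.055, "dz": 0.13, "yaw": 4, "jaw": 0},
  {"dx": 0.017, "dy": -0.095, "dz": 0.13, "yaw": 6, "jaw": 0},
  {"dx": 0.024, "dy": -0.135, "dz": 0.13, "yaw": 8, "jaw": 0},
  {"dx": 0.032, "dy": -0.175, "dz": 0.13, "yaw": 10, "jaw": 0},
  {"dx": 0.039, "dy": -0.215, "dz": 0.13, "yaw": 12, "jaw": 0},
  {"dx": 0.046, "dy": -0.255, "dz": 0.13, "yaw": 14, "jaw": 0},
  {"dx": 0.054, "dy": -0.295, "dz": 0.13, "yaw": 16, "jaw": 0},
  {"dx": 0.06, "dy": -0.335, "dz": 0.13, "yaw": 18, "jaw": 0},
  {"dx": 0.067, "dy": -0.37, "dz": 0.13, "yaw": 19.4, "jaw": 0},
  {"dx": 0.073, "dy": -0.4, "dz": 0.13, "yaw": 19.4, "jaw": 0},
  {"dx": 0.076, "dy": -0.416, "dz": 0.13, "yaw": 19.4, "jaw": 0},
  {"dx": 0.0765, "dy": -0.421, "dz": 0.13, "yaw": 19.4, "jaw": 0},
  {"dx": 0.0765, "dy": -0.421, "dz": 0.13, "yaw": 19.4, "jaw": 0},
  {"dx": 0.0765, "dy": -0.421, "dz": 0.13, "yaw": 19.4, "jaw": 0},
  {"dx": 0.0765, "dy": -0.421, "dz": 0.13, "yaw": 19.4, "jaw": 0},
])

```text
clock: 12.85
eef_pos: [580.8, -317.3, 133.4]
tool_rot: [3.14, -0.0, -3.08]
force: [1.1, 0.4, -1.2]
width: 22.9
gripper_force: 59.2
```

```bash
python3 -c "
from ax import *
z=read_state()['eef_pos'][2]
im=axis(z-4);save('w5',im)"
```

```text
bbox [  282    58    74   257 14860] yaw 3.7 origin by end [ 580.9 -317.7] pt [ 540.8 -320.2] tcp [ 580.8 -317.6  133.4] tyaw -176.48
lateral of tcp from axis 0.0
```

View pics/w5.png

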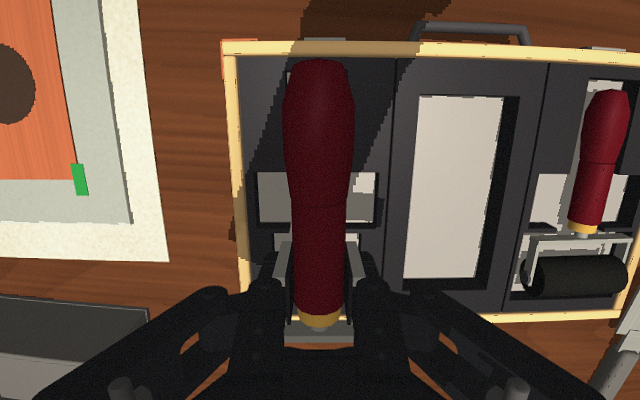

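The held brayer is centred over the finger slot, which spans about u = 258–375. I'll lower it.

Call:
arm_command([
  {"dx": 0, "dy": -0.001, "dz": -0.025, "yaw": 0, "jaw": 0},
  {"dx": 0, "dy": -0.001, "dz": -0.055, "yaw": 0, "jaw": 0},
  {"dx": 0, "dy": -0.001, "dz": -0.075, "yaw": 0, "jaw": 0},
  {"dx": 0, "dy": -0.001, "dz": -0.087, "yaw": 0, "jaw": 0},
  {"dx": 0, "dy": -0.001, "dz": -0.096, "yaw": 0, "jaw": 0},
  {"dx": 0, "dy": -0.001, "dz": -0.103, "yaw": 0, "jaw": 0},
  {"dx": 0, "dy": -0.001, "dz": -0.108, "yaw": 0, "jaw": 0},
  {"dx": 0, "dy": -0.001, "dz": -0.111, "yaw": 0, "jaw": 0},
  {"dx": 0, "dy": -0.001, "dz": -0.112, "yaw": 0, "jaw": 0},
  {"dx": 0, "dy": -0.001, "dz": -0.112, "yaw": 0, "jaw": 0},
  {"dx": 0, "dy": -0.001, "dz": -0.112, "yaw": 0, "jaw": 0},
])

```text
clock: 14.0
eef_pos: [580.9, -320.5, 22.3]
tool_rot: [-3.141, 0.001, -3.082]
force: [-1.5, 0.5, 5.3]
width: 23.2
gripper_force: 59.8
```

Call:
arm_command([
  {"dx": 0, "dy": 0.001, "dz": 0, "yaw": 0, "jaw": 0.4},
  {"dx": 0, "dy": 0.001, "dz": 0, "yaw": 0, "jaw": 0.5},
  {"dx": 0, "dy": 0.001, "dz": 0, "yaw": 0, "jaw": 0.5},
  {"dx": 0, "dy": 0.001, "dz": 0, "yaw": 0, "jaw": 0.5},
  {"dx": 0, "dy": 0.001, "dz": 0.015, "yaw": 0, "jaw": 0.5},
  {"dx": 0, "dy": 0.001, "dz": 0.04, "yaw": 0, "jaw": 0.5},
  {"dx": 0, "dy": 0.001, "dz": 0.08, "yaw": 0, "jaw": 0.6},
  {"dx": 0, "dy": 0.001, "dz": 0.12, "yaw": 0, "jaw": 0.8},
  {"dx": 0, "dy": 0.001, "dz": 0.16, "yaw": 0, "jaw": 1},
  {"dx": 0, "dy": 0.001, "dz": 0.19, "yaw": 0, "jaw": 1},
  {"dx": 0, "dy": 0.001, "dz": 0.2, "yaw": 0, "jaw": 1},
  {"dx": 0, "dy": 0.001, "dz": 0.2, "yaw": 0, "jaw": 1},
])

```text
clock: 15.2
eef_pos: [581.4, -319.7, 223.6]
tool_rot: [-3.14, 0.003, -3.082]
force: [-0.0, -0.7, -0.4]
width: 85.2
gripper_force: 0.0
```

Run:
```python
from h import *
P=camera_params("wrist");im,d=get_image("wrist");save("w6",im);np.savez("w6.npz",im=im,d=d,E=P["extrinsics"])
s=read_state();print(s["eef_pos"],s["tool_rot"])
C=cloud(P,d)
for v in range(100,260,10): print(v,C[v,318].round(1))
```

```text
[ 580.36632283 -319.27652118  221.56170408] [-3.14132227e+00  1.89791522e-04 -3.08233535e+00]
100 [ 502.5 -325.9   45.8]
110 [ 512.  -325.3   49.9]
120 [ 521.6 -324.8   48.9]
130 [ 531.6 -324.2   46.2]
140 [ 541.6 -323.6   45.6]
150 [ 551.9 -323.    44.5]
160 [ 562.5 -322.4   43.5]
170 [ 572.9 -321.8   44.3]
180 [ 583.6 -321.1   44.8]
190 [ 594.4 -320.5   45.1]
200 [ 606.1 -319.8   43.4]
210 [ 626.2 -318.7   17.9]
220 [ 632.9 -318.3   33.5]
230 [ 638.6 -317.9   49.4]
240 [ 648.3 -317.3   54.3]
250 [ 663.9 -316.4   46.9]
```

View pics/w6.png

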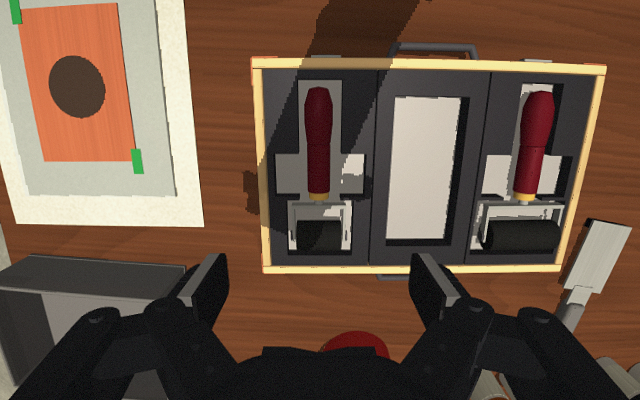

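Call:
arm_command([
  {"dx": -0.006, "dy": 0.02, "dz": 0, "yaw": 0, "jaw": 1},
  {"dx": -0.017, "dy": 0.06, "dz": 0, "yaw": 0, "jaw": 1},
  {"dx": -0.03, "dy": 0.1, "dz": 0, "yaw": 0, "jaw": 1},
  {"dx": -0.04, "dy": 0.14, "dz": 0, "yaw": 0, "jaw": 1},
  {"dx": -0.052, "dy": 0.18, "dz": 0, "yaw": 0, "jaw": 1},
  {"dx": -0.063, "dy": 0.22, "dz": 0, "yaw": 0, "jaw": 1},
  {"dx": -0.075, "dy": 0.26, "dz": 0, "yaw": 0, "jaw": 1},
  {"dx": -0.086, "dy": 0.3, "dz": 0, "yaw": 0, "jaw": 1},
  {"dx": -0.098, "dy": 0.34, "dz": 0, "yaw": 0, "jaw": 1},
  {"dx": -0.11, "dy": 0.38, "dz": 0, "yaw": 0, "jaw": 1},
  {"dx": -0.12, "dy": 0.42, "dz": 0, "yaw": 0, "jaw": 1},
  {"dx": -0.132, "dy": 0.46, "dz": 0, "yaw": 0, "jaw": 1},
  {"dx": -0.144, "dy": 0.5, "dz": 0, "yaw": 0, "jaw": 1},
  {"dx": -0.154, "dy": 0.535, "dz": 0, "yaw": 0, "jaw": 1},
  {"dx": -0.161, "dy": 0.56, "dz": 0, "yaw": 0, "jaw": 1},
  {"dx": -0.1635, "dy": 0.568, "dz": 0, "yaw": 0, "jaw": 1},
  {"dx": -0.1635, "dy": 0.568, "dz": 0, "yaw": 0, "jaw": 1},
  {"dx": -0.1635, "dy": 0.568, "dz": 0, "yaw": 0, "jaw": 1},
])

```text
clock: 17.05
eef_pos: [417.1, 246.7, 220.5]
tool_rot: [-3.14, -0.002, -3.084]
force: [0.4, -1.1, -0.5]
width: 85.6
gripper_force: 0.0
```

Run:
```python
from h import *
P=camera_params("wrist");im,d=get_image("wrist");save("w7",im);np.savez("w7.npz",im=im,d=d,E=P["extrinsics"])
s=read_state();print(s["eef_pos"],s["tool_rot"])
```

```text
[417.41862508 246.53229969 220.69216668] [-3.13980232e+00 -1.15433114e-03 -3.08491026e+00]
```

View pics/w7.png

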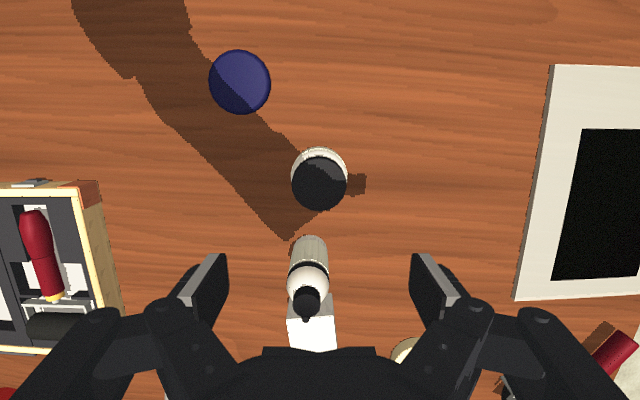

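The jar's lid is at (319,183), the bottle at (308,275) and the block behind it at (311,330). I'll measure the lid and bottle.

Run:
```python
from h import *
Z=np.load("w7.npz");P=dict(camera_params("wrist"));P["extrinsics"]=Z["E"];im=Z["im"];C=cloud(P,Z["d"])
hsv=cv2.cvtColor(im,cv2.COLOR_RGB2HSV).astype(int)
sub=C[130:225,280:360].reshape(-1,3);q=sub[(sub[:,2]>60)&(sub[:,2]<72)]
(c,r)=cv2.minEnclosingCircle(np.ascontiguousarray(q[:,:2],np.float32));print("jar top",c,r,np.median(q[:,2]),"mid",(q.min(0)+q.max(0))/2)
sub=C[225:330,280:340].reshape(-1,3);q=sub[(sub[:,2]>20)&(sub[:,2]<75)&(sub[:,0]<560)];
print("bottle side pts x",np.percentile(q[:,0],[1,50]),"y",np.percentile(q[:,1],[2,50,98]))
q=sub[(sub[:,2]>125)];print("nozzle",q.mean(0))
for v in range(140,185,4): print(v,C[v,319].round(1),im[v,319])
```

```text
jar top (417.2657470703125, 245.93951416015625) 27.349287033081055 65.87358299816117 mid [417.14230725 245.46028931  64.17570428]
bottle side pts x [496.81918411 499.93890239] y [219.8138645  240.65751975 261.09318577]
nozzle [501.11318639 240.57671163 153.64718479]
140 [380.7 244.1  -0.6] [162  98  61]
144 [3.852e+02 2.444e+02 1.000e-01] [160  95  59]
148 [386.3 244.5  27.5] [241 238 211]
152 [389.  244.7  38.9] [246 240 226]
156 [390.2 244.8  58.6] [68 64 58]
160 [393.  244.9  65.5] [70 68 68]
164 [396.8 245.1  66.1] [70 70 70]
168 [400.4 245.4  67.6] [34 34 37]
172 [404.8 245.6  65.4] [38 36 37]
176 [409.  245.9  64.5] [36 34 34]
180 [413.  246.1  64.2] [32 32 37]
184 [416.9 246.3  65. ] [33 37 36]
```

Call:
arm_command([
  {"dx": 0, "dy": 0, "dz": -0.03, "yaw": 0, "jaw": 1},
  {"dx": 0, "dy": 0, "dz": -0.07, "yaw": 0, "jaw": 1},
  {"dx": 0, "dy": 0, "dz": -0.11, "yaw": 0, "jaw": 1},
  {"dx": 0, "dy": 0, "dz": -0.14, "yaw": 0, "jaw": 1},
  {"dx": 0, "dy": 0, "dz": -0.165, "yaw": 0, "jaw": 1},
  {"dx": 0, "dy": 0, "dz": -0.185, "yaw": 0, "jaw": 1},
  {"dx": 0, "dy": 0, "dz": -0.197, "yaw": 0, "jaw": 1},
  {"dx": 0, "dy": 0, "dz": -0.2, "yaw": 0, "jaw": 1},
  {"dx": 0, "dy": 0, "dz": -0.2, "yaw": 0, "jaw": 1},
])

```text
clock: 18.0
eef_pos: [417.5, 248.1, 21.4]
tool_rot: [-3.141, -0.0, -3.083]
force: [-0.4, 0.6, -0.3]
width: 85.4
gripper_force: 0.0
```

Call:
arm_command([
  {"dx": 0, "dy": -0.002, "dz": 0, "yaw": 0, "jaw": 1},
  {"dx": 0, "dy": -0.002, "dz": 0, "yaw": 0, "jaw": 0.9},
  {"dx": 0, "dy": -0.002, "dz": 0, "yaw": 0, "jaw": 0.82},
  {"dx": 0, "dy": -0.002, "dz": 0, "yaw": 0, "jaw": 0.76},
  {"dx": 0, "dy": -0.002, "dz": 0, "yaw": 0, "jaw": 0.72},
  {"dx": 0, "dy": -0.002, "dz": 0, "yaw": 0, "jaw": 0.68},
  {"dx": 0, "dy": -0.002, "dz": 0, "yaw": 0, "jaw": 0.5},
  {"dx": 0, "dy": -0.002, "dz": 0, "yaw": 0, "jaw": 0.3},
  {"dx": 0, "dy": -0.002, "dz": 0, "yaw": 0, "jaw": 0.3},
])

```text
clock: 18.9
eef_pos: [417.4, 246.7, 22.5]
tool_rot: [3.141, 0.001, -3.082]
force: [-1.9, -1.6, 14.6]
width: 58.6
gripper_force: 61.0
```

Call:
arm_command([
  {"dx": 0, "dy": 0, "dz": 0.008, "yaw": 0, "jaw": 0.3},
  {"dx": 0, "dy": 0, "dz": 0.018, "yaw": 0, "jaw": 0.3},
  {"dx": 0, "dy": 0, "dz": 0.03, "yaw": 0, "jaw": 0.3},
  {"dx": 0, "dy": 0, "dz": 0.03, "yaw": 0, "jaw": 0.3},
  {"dx": 0, "dy": 0, "dz": 0.03, "yaw": 0, "jaw": 0.3},
])

```text
clock: 19.4
eef_pos: [417.4, 246.8, 51.8]
tool_rot: [3.141, 0.001, -3.082]
force: [0.1, 0.5, -2.2]
width: 58.5
gripper_force: 65.2
```

Run:
```python
from h import *
P=camera_params("wrist");im,d=get_image("wrist");save("w8",im);C=cloud(P,d)
for v in range(90,380,20): print(v,C[v,318].round(1),im[v,318])
```

```text
90 [334.7 241.1   0.6] [209 125  79]
110 [346.1 241.8   0.7] [206 126  81]
130 [357.9 242.5   0.7] [210 127  82]
150 [370.4 243.3  -1.4] [220 135  86]
170 [382.7 244.    0.7] [192 114  69]
190 [3.959e+02 2.448e+02 1.000e-01] [129  89  68]
210 [387.6 244.4  65.3] [228 220 199]
230 [391.  244.6  79.9] [137 132 119]
250 [392.2 244.7  95.4] [38 37 39]
270 [400.2 245.2  95. ] [42 40 41]
290 [408.3 245.7  95.4] [38 40 40]
310 [417.4 246.2  94.7] [38 37 38]
330 [426.8 246.8  94.5] [37 40 40]
350 [436.9 247.4  94.1] [38 40 42]
370 [405.6 245.6 134.5] [48 45 49]
```

View pics/w8.png

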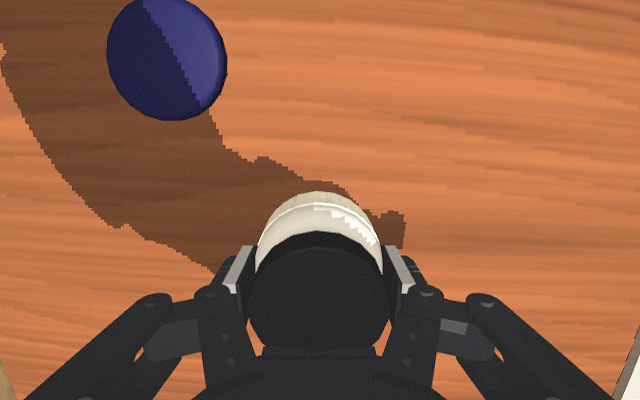

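The jar is held upright, its lid top at 95 mm after a 30 mm lift. I'll carry it to the near end of the bay.

Call:
arm_command([
  {"dx": 0, "dy": 0, "dz": 0.03, "yaw": 0, "jaw": 0.3},
  {"dx": 0, "dy": 0, "dz": 0.065, "yaw": 0, "jaw": 0.3},
  {"dx": 0, "dy": -0.005, "dz": 0.1, "yaw": 0, "jaw": 0.3},
  {"dx": 0.003, "dy": -0.025, "dz": 0.125, "yaw": 0, "jaw": 0.3},
  {"dx": 0.012, "dy": -0.055, "dz": 0.135, "yaw": 0, "jaw": 0.3},
  {"dx": 0.022, "dy": -0.09, "dz": 0.14, "yaw": 0, "jaw": 0.3},
  {"dx": 0.03, "dy": -0.125, "dz": 0.14, "yaw": 0, "jaw": 0.3},
  {"dx": 0.038, "dy": -0.16, "dz": 0.14, "yaw": 0, "jaw": 0.3},
  {"dx": 0.046, "dy": -0.195, "dz": 0.14, "yaw": 0, "jaw": 0.3},
  {"dx": 0.054, "dy": -0.23, "dz": 0.14, "yaw": 0, "jaw": 0.3},
  {"dx": 0.062, "dy": -0.265, "dz": 0.14, "yaw": 0, "jaw": 0.3},
  {"dx": 0.07, "dy": -0.3, "dz": 0.14, "yaw": 0, "jaw": 0.3},
  {"dx": 0.079, "dy": -0.335, "dz": 0.14, "yaw": 0, "jaw": 0.3},
  {"dx": 0.088, "dy": -0.37, "dz": 0.14, "yaw": 0, "jaw": 0.3},
  {"dx": 0.096, "dy": -0.405, "dz": 0.14, "yaw": 0, "jaw": 0.3},
  {"dx": 0.103, "dy": -0.43, "dz": 0.14, "yaw": 0, "jaw": 0.3},
  {"dx": 0.106, "dy": -0.446, "dz": 0.14, "yaw": 0, "jaw": 0.3},
  {"dx": 0.108, "dy": -0.453, "dz": 0.14, "yaw": 0, "jaw": 0.3},
  {"dx": 0.108, "dy": -0.453, "dz": 0.14, "yaw": 0, "jaw": 0.3},
  {"dx": 0.108, "dy": -0.453, "dz": 0.14, "yaw": 0, "jaw": 0.3},
])

```text
clock: 21.45
eef_pos: [524.9, -204.4, 191.1]
tool_rot: [3.14, -0.001, -3.08]
force: [-1.6, 0.2, -3.7]
width: 58.3
gripper_force: 66.0
```

Run:
```python
from h import *
P=camera_params("wrist");im,d=get_image("wrist");save("w9",im)
s=read_state();print(s["eef_pos"],s["tool_rot"],s["width"],s["force"])
```

```text
[ 524.96891325 -204.29010426  191.24550526] [ 3.14034271e+00 -5.32922330e-04 -3.07985148e+00] 58.729226279994634 [ 1.54919878 -0.28007858 -1.9347906 ]
```

View pics/w9.png

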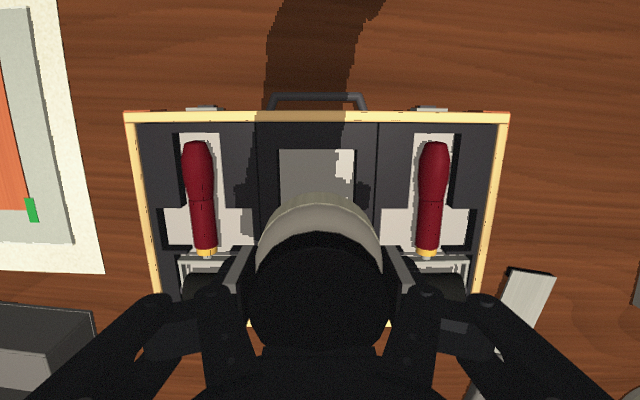

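Call:
arm_command([
  {"dx": 0, "dy": 0, "dz": -0.025, "yaw": 0, "jaw": 0.3},
  {"dx": 0, "dy": 0, "dz": -0.055, "yaw": 0, "jaw": 0.3},
  {"dx": 0, "dy": 0, "dz": -0.085, "yaw": 0, "jaw": 0.3},
  {"dx": 0, "dy": 0, "dz": -0.11, "yaw": 0, "jaw": 0.3},
  {"dx": 0, "dy": 0, "dz": -0.125, "yaw": 0, "jaw": 0.3},
  {"dx": 0, "dy": 0.001, "dz": -0.136, "yaw": 0, "jaw": 0.3},
  {"dx": 0, "dy": 0.001, "dz": -0.144, "yaw": 0, "jaw": 0.3},
  {"dx": 0, "dy": 0.001, "dz": -0.149, "yaw": 0, "jaw": 0.3},
  {"dx": 0, "dy": 0.001, "dz": -0.153, "yaw": 0, "jaw": 0.3},
  {"dx": 0, "dy": 0.001, "dz": -0.154, "yaw": 0, "jaw": 0.3},
  {"dx": 0, "dy": 0.001, "dz": -0.154, "yaw": 0, "jaw": 0.3},
  {"dx": 0, "dy": 0.001, "dz": -0.154, "yaw": 0, "jaw": 0.3},
])

```text
clock: 22.7
eef_pos: [525.4, -205.5, 37.7]
tool_rot: [-3.141, 0.001, -3.082]
force: [-0.1, -0.4, -2.1]
width: 58.8
gripper_force: 66.0
```

Call:
arm_command([
  {"dx": 0, "dy": 0, "dz": -0.001, "yaw": 0, "jaw": 0.3},
  {"dx": 0, "dy": 0, "dz": -0.002, "yaw": 0, "jaw": 0.3},
  {"dx": 0, "dy": 0, "dz": -0.003, "yaw": 0, "jaw": 0.3},
  {"dx": 0, "dy": 0, "dz": -0.0035, "yaw": 0, "jaw": 0.3},
  {"dx": 0, "dy": 0, "dz": -0.0035, "yaw": 0, "jaw": 0.3},
  {"dx": 0, "dy": 0, "dz": -0.0035, "yaw": 0, "jaw": 0.3},
])

```text
clock: 23.3
eef_pos: [525.2, -205.4, 34.7]
tool_rot: [-3.141, 0.0, -3.082]
force: [-2.5, 0.5, 7.4]
width: 58.6
gripper_force: 66.8
```

Call:
arm_command([
  {"dx": 0, "dy": 0, "dz": 0, "yaw": 0, "jaw": 0.6},
  {"dx": 0, "dy": 0, "dz": 0, "yaw": 0, "jaw": 0.75},
  {"dx": 0, "dy": 0, "dz": 0, "yaw": 0, "jaw": 0.9},
  {"dx": 0, "dy": 0, "dz": 0, "yaw": 0, "jaw": 0.95},
  {"dx": 0, "dy": 0, "dz": 0, "yaw": 0, "jaw": 0.95},
  {"dx": 0, "dy": 0, "dz": 0.01, "yaw": 0, "jaw": 0.95},
  {"dx": 0, "dy": 0, "dz": 0.03, "yaw": 0, "jaw": 0.95},
  {"dx": 0, "dy": 0, "dz": 0.065, "yaw": 0, "jaw": 1},
  {"dx": 0, "dy": 0, "dz": 0.105, "yaw": 0, "jaw": 1},
  {"dx": 0, "dy": 0, "dz": 0.145, "yaw": 0, "jaw": 1},
  {"dx": 0, "dy": 0, "dz": 0.18, "yaw": 0, "jaw": 1},
  {"dx": 0, "dy": 0, "dz": 0.19, "yaw": 0, "jaw": 1},
  {"dx": 0, "dy": 0, "dz": 0.19, "yaw": 0, "jaw": 1},
])

```text
clock: 24.6
eef_pos: [526.1, -205.7, 225.9]
tool_rot: [-3.14, 0.004, -3.082]
force: [0.3, 1.2, -0.8]
width: 85.4
gripper_force: 0.0
```

Run:
```python
from h import *
P=camera_params("wrist");im,d=get_image("wrist");save("w10",im);np.savez("w10.npz",im=im,d=d,E=P["extrinsics"])
s=read_state();print(s["eef_pos"],s["tool_rot"])
C=cloud(P,d);q=C[100:260,270:370].reshape(-1,3);q=q[(q[:,2]>74)&(q[:,2]<84)]
print("jar top",np.median(q[:,2]),(q.min(0)+q.max(0))/2,np.percentile(q[:,2],[5,95]),q.max(0)-q.min(0))
A=np.c_[q[:,:2]-q[:,:2].mean(0),np.ones(len(q))];print("tilt",np.linalg.lstsq(A,q[:,2],rcond=None)[0])
```

```text
[ 524.90904524 -205.3907505   224.1810431 ] [-3.14115259e+00  5.44076639e-04 -3.08249744e+00]
jar top 77.89501809187902 [ 525.09737957 -205.99202545   77.30322992] [76.68210991 79.05386927] [54.02312452 54.33887001  6.5214952 ]
tilt [ 2.38848841e-03 -2.57926586e-03  7.78783165e+01]
```

The jar stands flat and upright: top at 78 mm, 54 mm lid. For the block I'll turn the tool half round, so the camera stays away from the bottle.

Call:
arm_command([
  {"dx": 0.003, "dy": 0.012, "dz": 0, "yaw": -8, "jaw": 1},
  {"dx": 0.007, "dy": 0.034, "dz": 0, "yaw": -16, "jaw": 1},
  {"dx": 0.012, "dy": 0.058, "dz": 0, "yaw": -24, "jaw": 1},
  {"dx": 0.017, "dy": 0.083, "dz": 0, "yaw": -32, "jaw": 1},
  {"dx": 0.023, "dy": 0.108, "dz": 0, "yaw": -40, "jaw": 1},
  {"dx": 0.028, "dy": 0.133, "dz": 0, "yaw": -48, "jaw": 1},
  {"dx": 0.034, "dy": 0.158, "dz": 0, "yaw": -56, "jaw": 1},
  {"dx": 0.04, "dy": 0.183, "dz": 0, "yaw": -64, "jaw": 1},
  {"dx": 0.045, "dy": 0.208, "dz": 0, "yaw": -72, "jaw": 1},
  {"dx": 0.05, "dy": 0.233, "dz": 0, "yaw": -80, "jaw": 1},
  {"dx": 0.056, "dy": 0.258, "dz": 0, "yaw": -88, "jaw": 1},
  {"dx": 0.062, "dy": 0.283, "dz": 0, "yaw": -96, "jaw": 1},
  {"dx": 0.067, "dy": 0.308, "dz": 0, "yaw": -104, "jaw": 1},
  {"dx": 0.073, "dy": 0.333, "dz": 0, "yaw": -112, "jaw": 1},
  {"dx": 0.078, "dy": 0.358, "dz": 0, "yaw": -120, "jaw": 1},
  {"dx": 0.083, "dy": 0.383, "dz": 0, "yaw": -128, "jaw": 1},
  {"dx": 0.089, "dy": 0.408, "dz": 0, "yaw": -136, "jaw": 1},
  {"dx": 0.094, "dy": 0.43, "dz": 0, "yaw": -144, "jaw": 1},
  {"dx": 0.098, "dy": 0.447, "dz": 0, "yaw": -152, "jaw": 1},
  {"dx": 0.1, "dy": 0.4575, "dz": 0, "yaw": -160, "jaw": 1},
])

```text
clock: 26.65
eef_pos: [623.8, 253.8, 220.9]
tool_rot: [3.141, 0.004, 0.404]
force: [-0.0, -0.1, -0.6]
width: 85.3
gripper_force: 0.0
```

Call:
arm_command([
  {"dx": 0, "dy": 0, "dz": 0, "yaw": -8, "jaw": 1},
  {"dx": 0, "dy": 0, "dz": 0, "yaw": -13.9, "jaw": 1},
  {"dx": 0, "dy": 0, "dz": 0, "yaw": -13.9, "jaw": 1},
  {"dx": 0, "dy": 0, "dz": 0, "yaw": -13.9, "jaw": 1},
  {"dx": 0, "dy": 0, "dz": 0, "yaw": -13.9, "jaw": 1},
])

```text
clock: 27.15
eef_pos: [624.7, 251.9, 223.0]
tool_rot: [3.141, 0.001, 0.167]
force: [-0.2, -0.4, -0.0]
width: 85.6
gripper_force: 0.0
```

Run:
```python
from h import *
s=read_state();print(s["eef_pos"],s["tool_rot"],s["qpos"])
P=camera_params("wrist");im,d=get_image("wrist");save("w11",im);np.savez("w11.npz",im=im,d=d,E=P["extrinsics"])
C=cloud(P,d);m=(np.abs(C[...,2]-50)<5)&(np.hypot(C[...,0]-625,C[...,1]-252)<75)
hsv=cv2.cvtColor(im,cv2.COLOR_RGB2HSV);m&=hsv[...,2]>120
m=cv2.morphologyEx(m.astype(np.uint8),cv2.MORPH_OPEN,np.ones((5,5)))
cs,_=cv2.findContours(m,0,2);c=max(cs,key=cv2.contourArea)
print(cv2.boundingRect(c),cv2.minAreaRect(np.ascontiguousarray(plane(P,c.reshape(-1,2),50)[:,:2],np.float32)))
```

```text
[624.73224179 251.86833796 222.99028711] [3.14108065e+00 1.30127987e-03 1.67181759e-01] [-0.74901851  0.74350597  0.60458425  1.4623202  -0.45143921  1.07828957
 -1.45624414]
(291, 137, 57, 79) ((627.1692504882812, 250.86944580078125), (83.08162689208984, 57.492462158203125), 9.274637222290039)
```

View pics/w11.png

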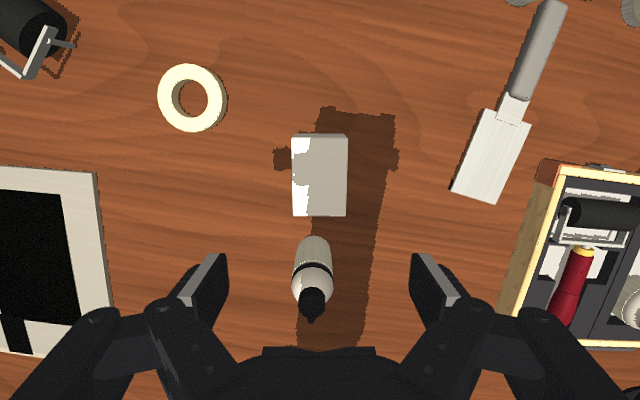

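The block top spans (291–348, 137–216). The bottle at (312,275) is clear of the fingers. I'll descend on the block.

Call:
arm_command([
  {"dx": 0.001, "dy": 0, "dz": -0.03, "yaw": 0, "jaw": 1},
  {"dx": 0.001, "dy": 0, "dz": -0.07, "yaw": 0, "jaw": 1},
  {"dx": 0.001, "dy": 0, "dz": -0.11, "yaw": 0, "jaw": 1},
  {"dx": 0.001, "dy": 0, "dz": -0.14, "yaw": 0, "jaw": 1},
  {"dx": 0.001, "dy": 0, "dz": -0.165, "yaw": 0, "jaw": 1},
  {"dx": 0.001, "dy": 0, "dz": -0.185, "yaw": 0, "jaw": 1},
  {"dx": 0.001, "dy": 0, "dz": -0.197, "yaw": 0, "jaw": 1},
  {"dx": 0.001, "dy": 0, "dz": -0.199, "yaw": 0, "jaw": 1},
  {"dx": 0.001, "dy": 0, "dz": -0.199, "yaw": 0, "jaw": 0.9},
  {"dx": 0.001, "dy": 0, "dz": -0.199, "yaw": 0, "jaw": 0.82},
  {"dx": 0.001, "dy": 0, "dz": -0.199, "yaw": 0, "jaw": 0.75},
  {"dx": 0.001, "dy": 0, "dz": -0.199, "yaw": 0, "jaw": 0.7},
  {"dx": 0.001, "dy": 0, "dz": -0.199, "yaw": 0, "jaw": 0.65},
  {"dx": 0.001, "dy": 0, "dz": -0.199, "yaw": 0, "jaw": 0.4},
  {"dx": 0.001, "dy": 0, "dz": -0.199, "yaw": 0, "jaw": 0.4},
  {"dx": 0.001, "dy": 0, "dz": -0.199, "yaw": 0, "jaw": 0.4},
])

```text
clock: 28.8
eef_pos: [626.9, 252.4, 26.1]
tool_rot: [-3.141, -0.002, 0.166]
force: [-1.2, -0.7, 5.6]
width: 56.8
gripper_force: 64.6
```

Call:
arm_command([
  {"dx": 0, "dy": 0, "dz": 0.01, "yaw": 0, "jaw": 0.4},
  {"dx": 0, "dy": 0, "dz": 0.035, "yaw": 0, "jaw": 0.4},
  {"dx": 0, "dy": 0, "dz": 0.075, "yaw": 0, "jaw": 0.4},
  {"dx": 0, "dy": 0, "dz": 0.11, "yaw": 0, "jaw": 0.4},
  {"dx": -0.001, "dy": -0.02, "dz": 0.13, "yaw": 0, "jaw": 0.4},
  {"dx": -0.002, "dy": -0.055, "dz": 0.14, "yaw": -1, "jaw": 0.4},
  {"dx": -0.003, "dy": -0.09, "dz": 0.14, "yaw": -2, "jaw": 0.4},
  {"dx": -0.005, "dy": -0.13, "dz": 0.14, "yaw": -3, "jaw": 0.4},
  {"dx": -0.006, "dy": -0.17, "dz": 0.14, "yaw": -4, "jaw": 0.4},
  {"dx": -0.008, "dy": -0.21, "dz": 0.14, "yaw": -5, "jaw": 0.4},
  {"dx": -0.01, "dy": -0.25, "dz": 0.14, "yaw": -6.1, "jaw": 0.4},
  {"dx": -0.011, "dy": -0.29, "dz": 0.14, "yaw": -6.1, "jaw": 0.4},
  {"dx": -0.013, "dy": -0.33, "dz": 0.14, "yaw": -6.1, "jaw": 0.4},
  {"dx": -0.014, "dy": -0.37, "dz": 0.14, "yaw": -6.1, "jaw": 0.4},
  {"dx": -0.016, "dy": -0.405, "dz": 0.14, "yaw": -6.1, "jaw": 0.4},
  {"dx": -0.017, "dy": -0.43, "dz": 0.14, "yaw": -6.1, "jaw": 0.4},
  {"dx": -0.017, "dy": -0.448, "dz": 0.14, "yaw": -6.1, "jaw": 0.4},
  {"dx": -0.017, "dy": -0.4535, "dz": 0.14, "yaw": -6.1, "jaw": 0.4},
  {"dx": -0.017, "dy": -0.4535, "dz": 0.14, "yaw": -6.1, "jaw": 0.4},
  {"dx": -0.017, "dy": -0.4535, "dz": 0.14, "yaw": -6.1, "jaw": 0.4},
])

```text
clock: 30.8
eef_pos: [609.3, -199.6, 164.7]
tool_rot: [-3.14, 0.0, 0.061]
force: [-0.6, 0.7, -1.0]
width: 56.9
gripper_force: 63.8
```

Run:
```python
from h import *
P=camera_params("wrist");im,d=get_image("wrist");save("w12",im)
s=read_state();print(s["eef_pos"],s["tool_rot"],s["width"],s["force"])
C=cloud(P,d);zt=s["eef_pos"][2]-26+50
m=(np.abs(C[...,2]-zt)<4);m[:,:250]=0;m[:,390:]=0
m&=(cv2.cvtColor(im,cv2.COLOR_RGB2HSV)[...,2]>100)
q=C[m];print(len(q),"far edge bayx",np.percentile(q[:,0],99),"y",np.percentile(q[:,1],[1,99]))
```

```text
[ 609.41860982 -199.25515576  164.68234247] [-3.14013802e+00  8.58395634e-05  6.14561673e-02] 56.85897990211074 [ 0.58363038 -0.21770827 -0.28116579]
21010 far edge bayx 651.5038541572087 y [-228.07290084 -171.53928066]
```

View pics/w12.png

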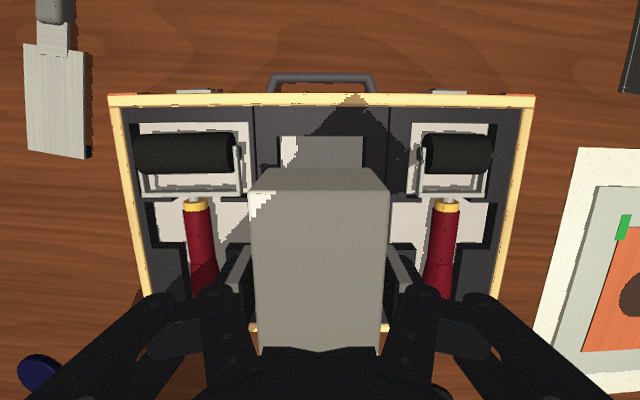

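The block is centred over the bay at u≈319, with its far edge 6 mm short of the bay end. I'll lower it.

Call:
arm_command([
  {"dx": 0, "dy": 0, "dz": -0.025, "yaw": 0, "jaw": 0.4},
  {"dx": 0, "dy": 0, "dz": -0.055, "yaw": 0, "jaw": 0.4},
  {"dx": 0, "dy": 0, "dz": -0.08, "yaw": 0, "jaw": 0.4},
  {"dx": 0, "dy": 0, "dz": -0.095, "yaw": 0, "jaw": 0.4},
  {"dx": 0, "dy": 0, "dz": -0.106, "yaw": 0, "jaw": 0.4},
  {"dx": 0, "dy": 0, "dz": -0.114, "yaw": 0, "jaw": 0.4},
  {"dx": 0, "dy": 0, "dz": -0.12, "yaw": 0, "jaw": 0.4},
  {"dx": 0, "dy": 0, "dz": -0.124, "yaw": 0, "jaw": 0.4},
  {"dx": 0, "dy": 0, "dz": -0.126, "yaw": 0, "jaw": 0.4},
  {"dx": 0, "dy": 0, "dz": -0.127, "yaw": 0, "jaw": 0.4},
  {"dx": 0, "dy": 0, "dz": -0.127, "yaw": 0, "jaw": 0.4},
  {"dx": 0, "dy": 0, "dz": -0.127, "yaw": 0, "jaw": 0.4},
])

```text
clock: 32.05
eef_pos: [609.3, -201.5, 38.2]
tool_rot: [3.141, -0.001, 0.059]
force: [0.1, -1.0, -0.5]
width: 56.9
gripper_force: 63.9
```

Call:
arm_command([
  {"dx": 0, "dy": 0, "dz": -0.001, "yaw": 0, "jaw": 0.4},
  {"dx": 0, "dy": 0, "dz": -0.002, "yaw": 0, "jaw": 0.4},
  {"dx": 0, "dy": 0, "dz": -0.002, "yaw": 0, "jaw": 0.4},
  {"dx": 0, "dy": 0, "dz": -0.002, "yaw": 0, "jaw": 0.4},
])

```text
clock: 32.45
eef_pos: [609.4, -201.5, 38.0]
tool_rot: [-3.141, -0.001, 0.059]
force: [-4.3, 1.3, 11.9]
width: 56.7
gripper_force: 65.5
```

Call:
arm_command([
  {"dx": 0, "dy": 0, "dz": 0, "yaw": 0, "jaw": 0.6},
  {"dx": 0, "dy": 0, "dz": 0, "yaw": 0, "jaw": 0.75},
  {"dx": 0, "dy": 0, "dz": 0, "yaw": 0, "jaw": 0.9},
  {"dx": 0, "dy": 0, "dz": 0, "yaw": 0, "jaw": 0.95},
  {"dx": 0, "dy": 0, "dz": 0, "yaw": 0, "jaw": 0.95},
  {"dx": 0, "dy": 0, "dz": 0.01, "yaw": 0, "jaw": 0.95},
  {"dx": 0, "dy": 0, "dz": 0.03, "yaw": 0, "jaw": 0.95},
  {"dx": 0, "dy": 0, "dz": 0.065, "yaw": 0, "jaw": 1},
  {"dx": 0, "dy": 0, "dz": 0.105, "yaw": 0, "jaw": 1},
  {"dx": 0, "dy": 0, "dz": 0.145, "yaw": 0, "jaw": 1},
  {"dx": 0, "dy": 0, "dz": 0.18, "yaw": 0, "jaw": 1},
  {"dx": 0, "dy": 0, "dz": 0.2, "yaw": 0, "jaw": 1},
  {"dx": 0, "dy": 0, "dz": 0.2, "yaw": 0, "jaw": 1},
])

```text
clock: 33.75
eef_pos: [610.8, -202.6, 240.0]
tool_rot: [3.139, -0.007, 0.059]
force: [0.2, -0.6, 0.6]
width: 85.3
gripper_force: 0.0
```

Run:
```python
from h import *
P=camera_params("wrist");im,d=get_image("wrist");save("w13",im)
C=cloud(P,d).reshape(-1,3)
def chk(n,x,y,lo,hi,R):
    q=C[(np.hypot(C[:,0]-x,C[:,1]-y)<R)&(C[:,2]>lo)&(C[:,2]<hi)]
    A=np.c_[q[:,:2]-q[:,:2].mean(0),np.ones(len(q))];f=np.linalg.lstsq(A,q[:,2],rcond=None)[0]
    print(n,len(q),"z",np.median(q[:,2]).round(1),"slopes",f[:2].round(3),"x",(q[:,0].min(),q[:,0].max()),"y",(q[:,1].min(),q[:,1].max()))
chk("foam",609,-201,57,75,60);chk("jar",525,-206,74,84,40)
chk("wide roller",637,-83,45,60,48);chk("narrow roller",651,-315,45,60,40)
im2,d2=get_image("scene");save("s2",im2)
s=read_state();print(s["clock"],s["force"])
```

```text
foam 4285 z 62.0 slopes [-0.015 -0.   ] x (np.float64(549.5838573068401), np.float64(652.7866952896878)) y (np.float64(-233.02984037376177), np.float64(-171.21761860944798))
jar 1805 z 78.1 slopes [-0.01  -0.002] x (np.float64(499.26246171379205), np.float64(553.5381989076752)) y (np.float64(-232.65198499496455), np.float64(-178.69539968582728))
wide roller 2126 z 52.0 slopes [-0.034 -0.002] x (np.float64(592.2078840799974), np.float64(654.7304935928427)) y (np.float64(-123.01752184160902), np.float64(-41.52770227397491))
narrow roller 1355 z 52.2 slopes [-0.029 -0.005] x (np.float64(633.8254358388969), np.float64(667.9149531663857)) y (np.float64(-342.6132129385925), np.float64(-290.63030208742623))
33.85 [ 0.52329144  0.1139149  -0.0503184 ]
```

View pics/s2.png

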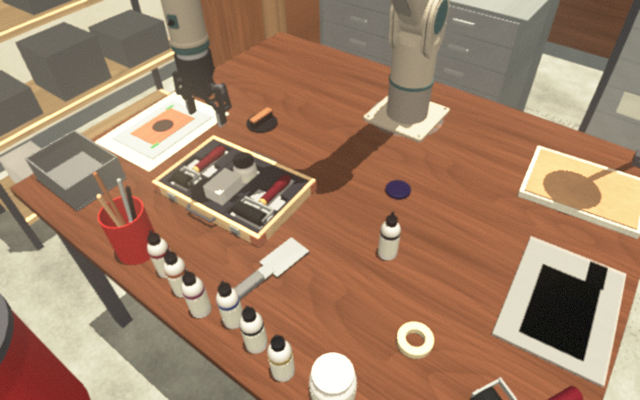

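The scene view shows all four items in the tray around (235,190). The heights match: block top 62 mm, jar top 78 mm, roller tops about 54 mm. The bottle still stands at (390,237), and the arm is clear.

```bash
python3 -c "
from cell import finish_job
print(finish_job())"
```

```text
the job is handed in; nothing more can be done
None
```

The kit tray is packed and handed in at about 34 s: both rollers in their cut-outs, the jar upright at the near end of the bay, the foam block lengthwise in the rest, and the bottle still standing; the last depth readings put all four flat on their floors.

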